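# Loosen the rotor lock beside the sharps bin

### The job

The rotor of the centrifuge next to the round sharps bin has to come out for disinfecting: loosen its lock knob by about 60 degrees, then let go of it. Its thread may be regular or reverse, so feel which way it gives. Leave the other centrifuge's knob alone.

Things in the scene. Friction and masses are not known exactly. Their poses are not given: they have to be found in the camera images.
- lock_1_grip (a point): Black lock knob amid the aluminium rotor of white centrifuge 1 (190 x 185 mm; both look alike): disc 50 mm wide, 8 mm high, with an upright grip bar 46 x 14 mm, its top 44 mm above the rotor. Point: on the vertical turning axis, 14 mm below the bar's top, 30 mm above the rotor's top, 115 mm above the bench. x along the bar, y across its 14 mm, z up; turns with the knob. Nothing else within 90 mm rises above the rotor's top.
- lock_2_grip (a point): Black lock knob amid the aluminium rotor of white centrifuge 2 (190 x 185 mm; both look alike): disc 50 mm wide, 8 mm high, with an upright grip bar 46 x 14 mm, its top 44 mm above the rotor. Point: on the vertical turning axis, 14 mm below the bar's top, 30 mm above the rotor's top, 115 mm above the bench. x along the bar, y across its 14 mm, z up; turns with the knob. Nothing else within 90 mm rises above the rotor's top.
- lock_1 (a joint): Angle (rad) of lock knob 1: 0 is tight, on a hard stop; grows as it loosens, whichever way that is, to 1.5. Starts at 0 to 0.08. One centrifuge loosens anticlockwise from above, the other (reverse thread) clockwise; nothing shows which. Loosening, it drags with 0.08 N m and stays where left; tightening, it is blocked: gripped with 40 N, the moment passes 0.25 N m within about 0.2 rad.
- lock_2 (a joint): Angle (rad) of lock knob 2, in all like knob 1 but with the opposite thread: 0 is tight, on a hard stop; grows as it loosens, to 1.5. Starts at 0 to 0.08.
- sharps_bin: Round yellow sharps bin with a flat red lid, 172 mm across, 173 mm high, fixed at one end of the bench, left or right of both centrifuges (a square white waste box stands at the other end). Origin: centre of its underside. The centrifuge next to it has its knob 0.24 to 0.42 m away, the other more than 0.7 m (level distance).

How it is judged (in metres and radians):
At the end, for the whole second after the job is handed in: The lock knob of the centrifuge next to the sharps bin (knob within 0.55 m of the bin) stands loosened by more than 0.8 rad (46 degrees) from fully tight, and the other centrifuge's knob is still within 0.25 rad of tight (((horizontal distance between lock_1_grip and sharps_bin below 0.55 m and value of joint lock_1 above 0.8 rad and value of joint lock_2 below 0.25 rad) or (not (horizontal distance between lock_1_grip and sharps_bin below 0.55 m) and value of joint lock_2 above 0.8 rad and value of joint lock_1 below 0.25 rad))); the robot touches nothing.
It fails at once if the other centrifuge's lock knob is turned by more than 0.25 rad from tight ((horizontal distance between lock_1_grip and sharps_bin below 0.55 m and value of joint lock_2 above 0.25 rad) or (not (horizontal distance between lock_1_grip and sharps_bin below 0.55 m) and value of joint lock_1 above 0.25 rad)).
It also fails if it takes over 40 s, if anything falls off the work surface, if the arm or the gripper's body presses on something with over 40 N, if the wrist force passes 120 N, or if a joint passes its speed limit or range.

### The arm

A 7-joint arm with a two-finger parallel gripper is mounted at the origin on the work surface. World frame = base frame: x ahead of the robot, y to its left, z up, the work surface at z = 0. Lengths are in m, angles in degrees, forces in N, time in s.
With the tool pointing down it reaches from about 0.425 to 0.975 m from the base axis. Payload 16.7 kg.
Tool frame: the origin (TCP) lies midway between the tips of the shut fingers; the grasp point (between the pads) lies 19 mm behind it (r.tcp_to_grasp is the y of the grasp point in the tool frame, in m); y points along the fingers, z is the direction in which the jaws open and shut, and the axes are right-handed (so a half turn about y gives the same grasp; the last joint's range is limited). The gripper opens to 85 mm and grips with 20 to 120 N. Pads are 22 mm wide; open, the fingers measure 114 mm over their backs; the gripper's body (76 mm by 85 mm) begins 54 mm behind the grasp point. The pads swing forward as they close: fully open they stand 13 mm farther back than shut.
Start: joints at [-82.191, 24.414, 4.234, 92.017, -1.954, 63.644, -3.845], TCP at [0.19, 0.648, 0.231] pointing down, gripper open.
Joint ranges: [-163.25, 163.25], [-28.42, 122.38], [-70.27, 78.77], [12.13, 141.07], [-58.53, 238.53], [9.26, 117.41], [-156.51, 156.51]. Speed limits (degrees/s): [108.29, 108.29, 136.94, 136.94, 172.46, 172.46, 172.46].

### API

Orientations are given as [roll, pitch, yaw] about the fixed x, y, z axes, in that order (R = Rz(yaw) Ry(pitch) Rx(roll)).
In Python, from cell import r gives the robot as it stands.
- The arm moves only by the tool apply_moves, never from a script. Its argument "steps" is a list that holds one entry, the list of rows, each a list of 4 numbers: the shift along the tool's x, y, z in cm, then the turn about the tool's y in degrees. In form: [[[dx, dy, dz, turn], ...]]. A call has 1 to 20 rows; each row is the pose to reach, as a shift and turn from the pose commanded when the call began, along the tool's axes at that moment; what a row does not reach only later rows make up. A row lasts 1/8 s, in which the tool goes at most 62.5 mm and 10.7 degrees, less where a joint would pass 70% of its speed; a pose out of reach is approached as far as the arm can. A call with a gripper value outside its range is refused whole. "gripper" is the opening, from 0 (shut) to 1 (fully open), set as the call begins (left out, the last holds). The fingers move at their own pace and stop on an object; "grip_force" is the grip in N (left out, the last holds). Time passes only in rows, so rows that repeat a pose let the fingers close. It gives the time, the measured TCP pose, the force and the opening at its end, in the units of the state.
- r.get_obs(): the state, without advancing time (a new reading comes with each control period).
- r.read_camera(name): name is "scene" or "top" or "wrist"; returns (picture, depth): 400x640x3 uint8, red, green, blue; 400x640 float32, m along the optical axis (not along the pixel's ray), 0 where there is no reading.
- r.get_calibration(name): a dict with "fovy" (degrees; the focal length in pixels is half the picture's height over the tangent of half this angle, whatever the lens; pixels are square), "cx", "cy" (the principal point, pixels), "view" (4x4, takes a point from world to camera coordinates); the wrist camera has in their place "mount" (4x4, takes a point from camera to tool coordinates, whose origin is the TCP and whose axes are the tool frame's). Camera axes: x right, y up, looking along -z (the intrinsics and any distortion apply to the point x, -y, -z); pixel columns grow to the right and rows downward; lengths in m; the calibration is good to about 2 mm. The wrist camera is an equidistant fisheye: a pixel r from the principal point sees the ray r / f radians off the axis. A picture is of the moment at which its call begins: read the wrist's pose just before it. get_calibration takes no time and is no camera call.
- r.close_job(): hands the job in, once; it reports no verdict.
Trained networks look in the newest picture that a camera, given by its name, has taken for a name from the list of things; names that differ only in an ending like _2 or _b are one class to them, and where a whole thing is asked for, a point or a joint stands for the part that bears it (a point fixed in the world has none). Each returns a list of dicts, best first, with "conf" (0 to 1); they miss things now and then, are a little off and sometimes report something else, mostly with a low value. They report only what shows in the picture. A call takes as long as a camera call.
- r.masks_of(query, camera): "mask" (400x640 bool, what is visible of it) and "location" ([row, column] in pixels, amid what is visible of it).
- r.tip_of(query, camera): "location" ([row, column] in pixels: a listed point, or the origin of a listed thing).
The state is a dict: "time_s": time; "joint_positions": joint angles; "qd": joint speeds; "effort": joint torques, N m; "tool_pos": TCP position; "tool_rot": TCP orientation; "ft_force": force on the tool from outside, world axes, zero at the start; "torque": the same for the moment, N m; "grip_width": opening from 0.0 (shut) to 1.0 (fully open).
Only numpy, scipy, OpenCV 4.12 (cv2) and the standard library are available. Lean on these libraries where they do the work, as an engineer would, in place of code of your own. Each camera call takes 0.05 s, during which the arm holds its last target.

## Working session

There is one attempt and no reset: what is moved stays moved. The work goes in short steps, Python scripts to look and compute and a tool call to move; the robot and the scene stay as the last step left them, time stands still between calls to the robot, and variables do not carry over. Pictures are saved under pics/ and viewed, and the job is handed in when it is done.

Besides the shell and the picture viewer there is one more tool, called as name([rows], argument=value, ...), one row to a line, values as JSON. apply_moves: Moves the arm, as the interface text tells. Its arguments: {"type":"object","properties":{"steps":{"type":"array"},"gripper":{"type":"number"},"grip_force":{"type":"number"}},"required":["steps"]}

```bash
mkdir -p pics; cat > h.py <<'E'
import numpy as np,cv2
from cell import r
from scipy.spatial.transform import Rotation as Ro
def world(cam,row,col,depth):
    c=r.get_calibration(cam);f=200/np.tan(np.radians(c["fovy"])/2)
    p=np.array([(col-c["cx"])/f*depth,-(row-c["cy"])/f*depth,-depth,1])
    return (np.linalg.inv(np.array(c["view"]))@p)[:3]
E
python3 - <<'E'
from h import *
for n in("scene","top"):
    p,d=r.read_camera(n);cv2.imwrite(f"pics/{n}0.png",p[:,:,::-1]);np.save(n+"d.npy",d)
    for q in("lock_1_grip","sharps_bin"):
        for t in r.tip_of(q,n): 
            a,b=[int(round(x)) for x in t["location"]]; print(n,q,t, d[a,b], world(n,*t["location"],d[a,b]) if d[a,b]>0 else None)
    print({k:v for k,v in r.get_calibration(n).items()})
print(r.get_obs())
E
```

```text
scene lock_1_grip {'location': [169.4, 260.6], 'conf': 0.72} 1.5173898 [ 0.48183788 -0.27368201  0.07865681]
scene sharps_bin {'location': [244.2, 494.4], 'conf': 0.91} 1.2527183 [0.53356808 0.53469129 0.08814251]
{'fovy': 50.32583029004319, 'cx': 323.8389032454124, 'cy': 200.3045050186992, 'view': array([[-0.38165866,  0.92422688, -0.01188882,  0.21238401],
       [-0.65714643, -0.26227789,  0.70666037,  0.29942197],
       [ 0.64999634,  0.27751575,  0.70745302, -1.81027756],
       [ 0.        ,  0.        ,  0.        ,  1.        ]])}
top lock_1_grip {'location': [200.6, 389.3], 'conf': 0.55} 1.3266373 [ 0.52357347 -0.25949107  0.13494127]
top sharps_bin {'location': [230.6, 165.8], 'conf': 0.6} 1.2777811 [0.43865763 0.47999685 0.16863556]
{'fovy': 54.064057986107045, 'cx': 320.4294805854262, 'cy': 194.23287977646757, 'view': array([[-2.62849344e-02, -9.99643303e-01, -4.72954014e-03,
        -1.19094300e-02],
       [ 9.82624370e-01, -2.67064365e-02,  1.83673931e-01,
        -5.67740525e-01],
       [-1.83734724e-01,  1.80495822e-04,  9.82975848e-01,
        -1.36303581e+00],
       [ 0.00000000e+00,  0.00000000e+00,  0.00000000e+00,
         1.00000000e+00]])}
{'time_s': 0.3, 'joint_positions': array([-82.19128907,  24.42721717,   4.23308824,  92.02647309,
        -1.95518024,  63.64439075,  -3.84339861]), 'qd': array([-0.10605165, -0.00714434,  0.0147657 , -0.01156859,  0.04553466,
       -0.02627557, -0.0233843 ]), 'effort': array([-3.49361304e-03, -9.48622584e+01,  3.75264645e+00, -4.63213277e+01,
        1.88529625e-02,  6.37292469e-03, -2.21136901e-05]), 'tool_pos': array([0.19026251, 0.6474819 , 0.23107127]), 'tool_rot': array([-9.00260468e+01,  5.27842726e-04, -1.63765289e+01]), 'ft_force': array([ 0.41132087,  0.30145678, -0.15477311]), 'torque': array([ 0.00575415, -0.03166891,  0.01874623]), 'grip_width': 0.9987694434038917}
```

View pics/top0.png

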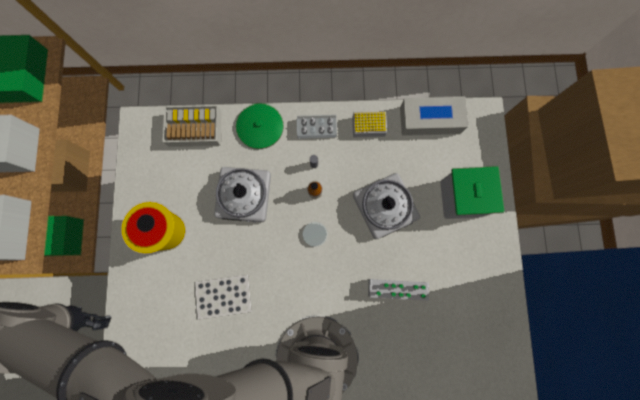

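View pics/scene0.png

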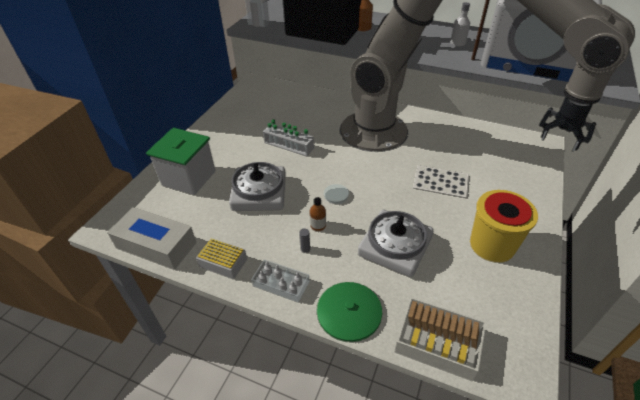

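The round yellow and red bin is on the left: (228,153) in top, (225,503) in scene. The centrifuge next to it is the left one, with its knob at about (190,239) in top and (225,398) in scene. Next I'll locate that knob more exactly.

```bash
python3 - <<'E'
from h import *
a=cv2.imread("pics/top0.png")[160:225,205:275];b=cv2.imread("pics/scene0.png")[200:275,355:440]
cv2.imwrite("pics/c0.png",np.hstack([cv2.resize(a,(390,360),interpolation=3),cv2.resize(b,(400,360),interpolation=3)]))
def ray(n,row,col,z):
    c=r.get_calibration(n);o=np.linalg.inv(c["view"])[:3,3];p=world(n,row,col,1.);t=(z-o[2])/(p-o)[2];return o+t*(p-o)
print(ray("top",190,239,.125),ray("scene",220,398,.129))
print(r.tcp_to_grasp,r.get_calibration("wrist"))
d=np.load("topd.npy")
H=[]
for i in range(165,220):
  for j in range(205,275):
    if d[i,j]>0:
      w=world("top",i,j,d[i,j])
      if w[2]>.1:H.append((i,j,*w.round(3)))
for h in H:print(*h)
E
```

```text
[0.57605677 0.25205569 0.125     ] [0.58316941 0.25204903 0.129     ]
-0.0187 {'fovy': 65.70646984690485, 'cx': 318.05266704927976, 'cy': 202.69381343836895, 'mount': array([[ 1.71412621e-04, -9.57512588e-01, -2.88391425e-01,
        -7.32794589e-02],
       [ 2.71396594e-04,  2.88391463e-01, -9.57512554e-01,
        -1.41054120e-01],
       [ 9.99999948e-01,  8.58612859e-05,  3.09299591e-04,
         1.53427782e-04],
       [ 0.00000000e+00,  0.00000000e+00,  0.00000000e+00,
         1.00000000e+00]])}Traceback (most recent call last):
  File "<stdin>", line 13, in <module>
  File "h.py", line 5, in world
    c=r.get_calibration(cam);f=200/np.tan(np.radians(c["fovy"])/2)
ValueError: time passes only in moves, steps and waits
```

View pics/c0.png

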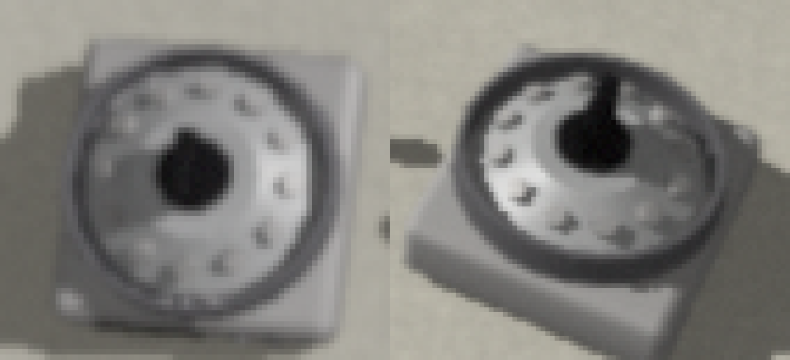

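apply_moves([
  [[2,-3,-1,0],[6,-4,-3.5,0],[11,-4,-6,0],[16,-4,-9,0],[21,-4,-12,0],[26,-4,-15,0],[31,-4,-17.5,0],[36,-4,-20,0],[40,-4,-22.5,0],[44,-4,-25,0],[47,-4,-26.5,0],[48.3,-4,-27.1,0],[48.3,-4,-27.1,0],[48.3,-4,-27.1,0]],
])

```text
time_s: 2.05
tool_pos: [0.5764, 0.2528, 0.2712]
tool_rot: [-90.0, 0.0, -16.3]
ft_force: [0.6, 1.3, 0.1]
grip_width: 1.003
```

```bash
cat >> h.py <<'E'
def wray(o,mount,c,row,col,z):
    f=200/np.tan(np.radians(c["fovy"])/2);u,v=col-c["cx"],row-c["cy"];th=np.hypot(u,v)/f;k=np.sin(th)/max(np.hypot(u,v),1e-9)
    dc=np.array([u*k,-v*k,-np.cos(th)])
    R=Ro.from_euler("xyz",o["tool_rot"],degrees=True).as_matrix()
    dw=R@mount[:3,:3]@dc;ow=R@mount[:3,3]+o["tool_pos"]
    return ow+dw*(z-ow[2])/dw[2]
E
python3 - <<'E'
from h import *
o=r.get_obs();p,d=r.read_camera("wrist");cv2.imwrite("pics/w1.png",p[:,:,::-1]);np.save("w1d.npy",d)
print(o["time_s"],o["tool_pos"],o["tool_rot"],o["joint_positions"],o["ft_force"],o["torque"])
c=r.get_calibration("wrist")
for t in r.tip_of("lock_1_grip","wrist"):print(t,wray(o,c["mount"],c,*t["location"],.115))
for t in r.masks_of("lock_1_grip","wrist")[:1]:
    m=t["mask"];print(t["conf"],m.sum());np.save("m1.npy",m)
E
```

```text
2.05 [0.57639172 0.25275589 0.27123151] [-8.99861315e+01  3.50703244e-02 -1.62841302e+01] [-43.40671525  18.76221875  17.82878011  96.33302237  -6.23097348
  65.8901225   49.80143645] [0.64661564 1.27746636 0.10817217] [ 0.0396927  -0.01178225 -0.02765445]
{'location': [245.6, 16.2], 'conf': 0.64} [ 0.52368442 -0.24661081  0.115     ]
0.84 675
```

View pics/w1.png

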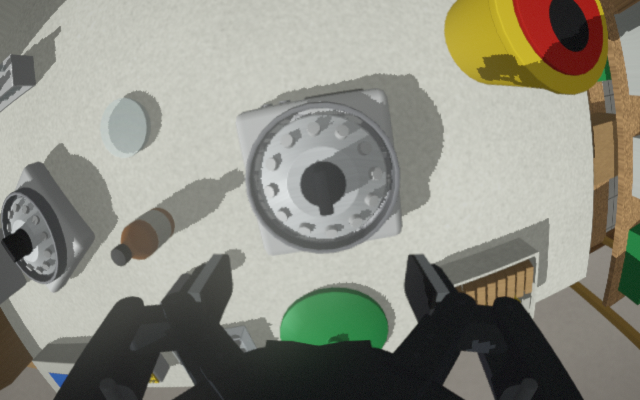

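The target knob is at about (187,323). The bar shows nearly edge-on, running down to (213,326), so it lies roughly along tool x. I'll fit the bar using depth.

```bash
python3 - <<'E'
from h import *
p=cv2.imread("pics/w1.png");d=np.load("w1d.npy");o=r.get_obs();c=r.get_calibration("wrist")
cr=cv2.resize(p[150:230,280:370],(720,640)[:2],interpolation=2)
cv2.imwrite("pics/w1c.png",cv2.resize(p[150:230,280:370],(675,600),interpolation=2))
M=c["mount"];f=200/np.tan(np.radians(c["fovy"])/2);R=Ro.from_euler("xyz",o["tool_rot"],degrees=True).as_matrix()
P=[]
for i in range(150,230):
  for j in range(285,365):
    u,v=j-c["cx"],i-c["cy"];q=np.hypot(u,v);th=q/f;z=d[i,j]
    if z<=0: continue
    t=np.tan(th)*z/max(q,1e-9)
    w=R@(M[:3,:3]@np.array([u*t,-v*t,-z])+M[:3,3])+o["tool_pos"]
    P.append((i,j,*w))
P=np.array(P);print(len(P),np.percentile(P[:,4],[5,25,50,75,95,99,100]))
for lo,hi in((.12,.14),(.1,.12),(.09,.1)):
    B=P[(P[:,4]>lo)&(P[:,4]<hi)]
    if len(B)>5:
        m,(w,h),a=cv2.minAreaRect((B[:,2:4]*1000).astype(np.float32));print(lo,len(B),B[:,2:].mean(0),B[:,:2].min(0),B[:,:2].max(0),m,w,h,a)
E
```

```text
6371 [0.07315366 0.08096197 0.08336154 0.09062252 0.12723355 0.12819195
 0.12956219]
0.12 662 [0.5796039  0.25662815 0.12700756] [169. 312.] [216. 333.] (581.0536499023438, 256.52099609375) 14.911521911621094 46.47538375854492 84.5981216430664
0.1 46 [0.56054917 0.25991382 0.11188983] [165. 312.] [188. 330.] (566.9791259765625, 262.3167724609375) 24.129432678222656 11.709425926208496 31.880313873291016
0.09 988 [0.579467  0.2570786 0.0916373] [162. 300.] [206. 346.] (579.8386840820312, 256.4012756347656) 49.44654846191406 47.09621810913086 87.06349182128906
```

View pics/w1c.png

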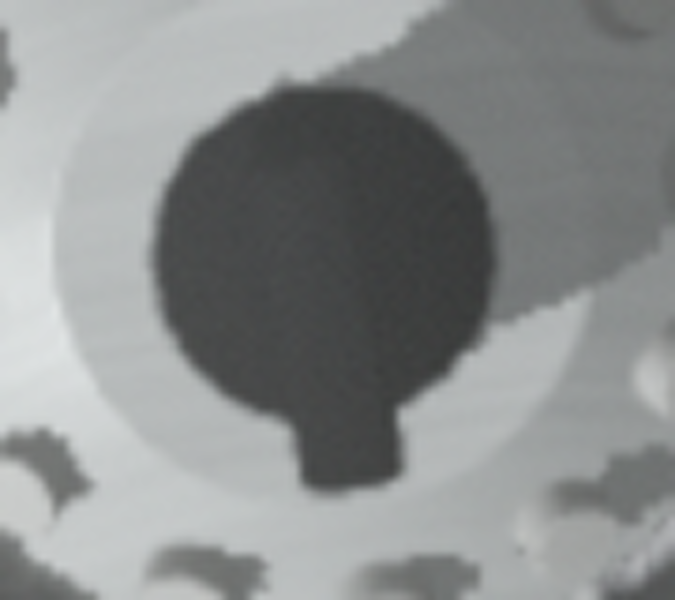

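apply_moves([
  [[0.3,2,0.5,-5],[0.3,5,0.5,-10.9],[0.3,8,0.5,-10.9],[0.3,10.5,0.5,-10.9],[0.3,12,0.5,-10.9],[0.3,12,0.5,-10.9],[0.3,12,0.5,-10.9]],
])

```text
time_s: 3.08
tool_pos: [0.582, 0.2557, 0.1523]
tool_rot: [-90.0, -0.1, -5.5]
ft_force: [-0.2, -0.1, -0.2]
grip_width: 1.002
```

```bash
python3 - <<'E'
from h import *
o=r.get_obs();p,d=r.read_camera("wrist");cv2.imwrite("pics/w2.png",p[:,:,::-1])
print(o)
E
```

```text
{'time_s': 3.075, 'joint_positions': array([-40.50571156,  25.66067741,  14.45748299, 102.12795888,
        -7.77304317,  53.10720159,  61.78600862]), 'qd': array([ 0.11422882, -0.40413152,  0.03417403, -0.18075936, -0.01548463,
       -0.14101656,  0.04194514]), 'effort': array([-1.47199687e-01, -8.81694531e+01,  7.44583637e+00, -4.03570318e+01,
        1.91514700e-03, -1.05012770e-02,  1.32569785e-03]), 'tool_pos': array([0.58202067, 0.25568734, 0.15230941]), 'tool_rot': array([-8.99591750e+01, -5.74371032e-02, -5.46850367e+00]), 'ft_force': array([-0.20362315, -0.11782958, -0.18056959]), 'torque': array([-0.05484147, -0.00355305,  0.01900187]), 'grip_width': 1.001959792432934}
```

View pics/w2.png

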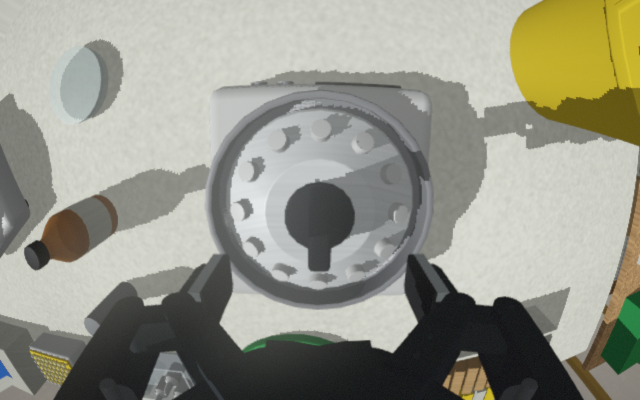

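The bar, down to (268,319), is now vertical in the image and centred between the fingers. I'll descend and grip.

apply_moves([
  [[0,1.5,0,0],[0,3,0,0],[0,4.3,0,0],[0,5.1,0,0],[0,5.1,0,0],[0,5.1,0,0]],
])

```text
time_s: 3.88
tool_pos: [0.5818, 0.2554, 0.1006]
tool_rot: [-90.0, -0.0, -5.5]
ft_force: [0.3, 0.3, 0.5]
grip_width: 1.0
```

apply_moves([
  [[0,0,0,0],[0,0,0,0],[0,0,0,0],[0,0,0,0],[0,0,0,0],[0,0,0,0],[0,0,0,0],[0,0,0,0]],
], gripper=0, grip_force=40)

```text
time_s: 4.88
tool_pos: [0.5817, 0.2563, 0.1006]
tool_rot: [-89.9, -0.0, -5.4]
ft_force: [-0.9, 5.4, 3.8]
grip_width: 0.161
```

```bash
python3 - <<'E'
from h import *
print(r.get_obs())
E
```

```text
{'time_s': 4.875, 'joint_positions': array([-39.75732343,  29.19720169,  13.52325422, 104.09663131,
        -8.92789872,  47.68504418,  62.68835673]), 'qd': array([-0.04486034,  0.02175254,  0.08209805, -0.06071333,  0.04412808,
       -0.017681  ,  0.09304896]), 'effort': array([ 3.28881964e+00, -9.08461618e+01,  1.11405158e+01, -3.52206230e+01,
        1.26772497e+00,  4.13187398e-01,  6.41209097e-02]), 'tool_pos': array([0.58165592, 0.25625847, 0.10059547]), 'tool_rot': array([-8.99397000e+01, -1.96609468e-02, -5.44267694e+00]), 'ft_force': array([-0.9444765 ,  5.44590851,  3.75206587]), 'torque': array([ 1.05953384,  0.17562529, -0.08816308]), 'grip_width': 0.16055245944872953}
```

Gripped, at 0.16 of the opening (about 14 mm). Now I'll feel anticlockwise; a negative turn is anticlockwise from above.

apply_moves([
  [[0,0,0.1,-2],[0,0,0.1,-4],[0,0,0.1,-6],[0,0,0.1,-6]],
])

```text
time_s: 5.38
tool_pos: [0.5817, 0.2564, 0.1006]
tool_rot: [-90.0, -0.0, 0.6]
ft_force: [-2.4, 1.9, 5.5]
grip_width: 0.151
```

```bash
python3 - <<'E'
from h import *
o=r.get_obs();print(o["tool_pos"],o["tool_rot"],o["ft_force"],o["torque"],o["grip_width"])
E
```

```text
[0.58172564 0.25641201 0.10061137] [-8.99891779e+01 -5.85352117e-03  6.02362228e-01] [-2.36794367  1.85269275  5.50493539] [0.2930091  0.37606173 0.05301246] 0.150947789527105
```

apply_moves([
  [[0,0,0,-2],[0,0,0,-4],[0,0,0,-6],[0,0,0,-6]],
])

```text
time_s: 5.88
tool_pos: [0.5817, 0.2565, 0.1006]
tool_rot: [-90.0, -0.0, 6.6]
ft_force: [-1.7, 2.4, 5.4]
grip_width: 0.152
```

```bash
python3 - <<'E'
from h import *
o=r.get_obs();print(o["tool_pos"],o["tool_rot"],o["ft_force"],o["torque"],o["grip_width"])
E
```

```text
[0.5817349  0.25647607 0.10061918] [-8.99850422e+01 -1.10513551e-02  6.60191873e+00] [-1.66347483  2.35725878  5.44366086] [0.39397918 0.41669184 0.06841776] 0.1522751204420751
```

The moment stays at about 0.07 N m after 12°, so it gives anticlockwise. I'll carry on to about 64° in total.

apply_moves([
  [[0,0,0,-4],[0,0,0,-8],[0,0,0,-12],[0,0,0,-16],[0,0,0,-20],[0,0,0,-24],[0,0,0,-24]],
])

```text
time_s: 6.75
tool_pos: [0.5817, 0.2568, 0.1006]
tool_rot: [-90.0, -0.0, 30.6]
ft_force: [-2.5, 4.1, 5.8]
grip_width: 0.155
```

```bash
python3 - <<'E'
from h import *
o=r.get_obs();print(o["tool_pos"],o["tool_rot"],o["ft_force"],o["torque"],o["grip_width"],o["joint_positions"])
p,d=r.read_camera("wrist");cv2.imwrite("pics/w3.png",p[:,:,::-1])
E
```

```text
[0.58167472 0.25678984 0.10059551] [-8.99721328e+01 -2.60733358e-02  3.05730822e+01] [-2.49982173  4.1237607   5.8169964 ] [0.84153995 0.44222534 0.07527776] 0.154652279011358 [-33.15014614  28.71228735   4.67798171 103.61381067  -3.07174018
  47.77004228  93.59246379]
```

View pics/w3.png

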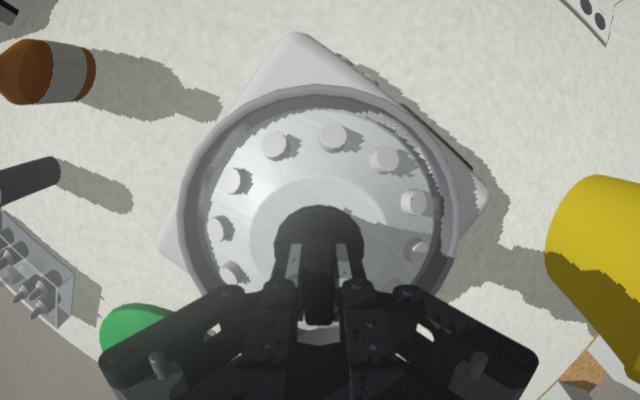

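The bar at about (270,319) stays square between the pads, and the moment is steady at 0.075 N m. I'll turn another 28°.

apply_moves([
  [[0,0,0,-4],[0,0,0,-8],[0,0,0,-12],[0,0,0,-16],[0,0,0,-20],[0,0,0,-24],[0,0,0,-28],[0,0,0,-28],[0,0,0,-28]],
])

```text
time_s: 7.92
tool_pos: [0.5815, 0.2571, 0.1006]
tool_rot: [-90.0, -0.0, 58.5]
ft_force: [-2.1, 4.8, 6.3]
grip_width: 0.157
```

apply_moves([
  [[0,0,0,0],[0,0,0,0],[0,0,0,0],[0,0,0,0],[0,0,0,0],[0,0,0,0],[0,0,0,0],[0,0,0,0]],
], gripper=1)

```text
time_s: 8.93
tool_pos: [0.5817, 0.2563, 0.1003]
tool_rot: [-90.0, 0.0, 58.5]
ft_force: [-0.3, 0.0, -0.4]
grip_width: 1.001
```

apply_moves([
  [[0,-1,0,0],[0,-3,0,0],[0,-6,0,0],[0,-10,0,0],[0,-14,0,0],[0,-17,0,0],[0,-17,0,0],[0,-17,0,0]],
])

```text
time_s: 9.93
tool_pos: [0.5815, 0.2563, 0.2709]
tool_rot: [-90.0, -0.0, 58.5]
ft_force: [-0.7, -0.4, -0.2]
grip_width: 1.001
```

```bash
python3 - <<'E'
from h import *
o=r.get_obs();p,d=r.read_camera("wrist");cv2.imwrite("pics/w4.png",p[:,:,::-1]);c=r.get_calibration("wrist")
print(o["time_s"],o["tool_pos"],o["tool_rot"],o["ft_force"],o["torque"],o["grip_width"])
M=c["mount"];f=200/np.tan(np.radians(c["fovy"])/2);R=Ro.from_euler("xyz",o["tool_rot"],degrees=True).as_matrix()
i,j=np.mgrid[130:250,250:390];u,v=j-c["cx"],i-c["cy"];q=np.hypot(u,v)+1e-9;z=d[130:250,250:390];t=np.tan(q/f)*z/q
w=np.stack([u*t,-v*t,-z],-1)[z>0]@M[:3,:3].T+M[:3,3];w=w@R.T+o["tool_pos"]
B=w[(w[:,2]>.12)&(w[:,2]<.14)&(np.hypot(w[:,0]-.581,w[:,1]-.2565)<.05)]
print(len(B),cv2.minAreaRect((B[:,:2]*1000).astype(np.float32)))
E
```

```text
9.925 [0.58147812 0.25626468 0.27089187] [-9.00131142e+01 -2.39723062e-02  5.85233198e+01] [-0.74952445 -0.36848517 -0.21051101] [-0.01986273  0.00900859  0.01996161] 1.0009955224451266
688 ((580.7239379882812, 256.622314453125), (45.786293029785156, 13.620169639587402), 58.27227783203125)
```

View pics/w4.png

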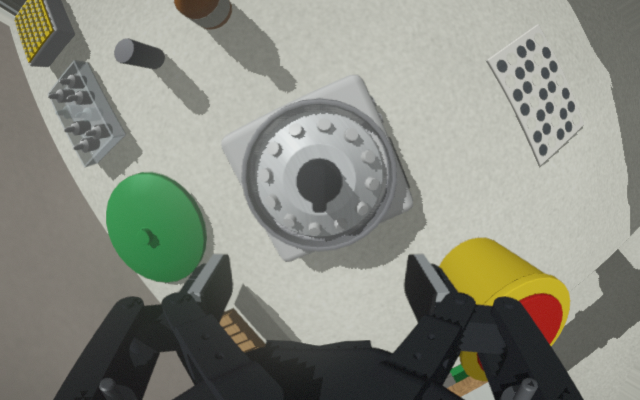

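The bar at (182,318) now lies at 58.3° instead of -5.4°, so it has turned 63.7° (1.11 rad). The gripper is clear of everything.

```bash
python3 -c "
from cell import r
print(r.close_job())"
```

```text
the job is handed in; nothing more can be done
None
```

I loosened the lock knob of the centrifuge next to the round sharps bin (the left one) by about 64 degrees, let go of it and handed the job in.

- **Which way it gives:** I gripped the bar with 40 N and turned it anticlockwise. The moment stayed at about 0.05 to 0.08 N m, well below the 0.25 N m of a blocked turn, so this knob has the regular thread.
- **Final angle:** wrist depth put the bar at -5.4° before and 58.3° after. That is 63.7° or 1.11 rad, well above the 0.8 rad needed.
- **Release:** the gripper is fully open, 17 cm above the grasp, and reads almost no force, so the robot touches nothing. The job took about 10 s of the 40 s allowed.
- **Other centrifuge:** I never went near its knob, but I did not measure that knob again at the end.
- **Checks that disagreed:** the point detector only ever reported the other centrifuge's knob. I located the target by eye in the pictures and then from the wrist depth.

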